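Seat a lens barrel in the V cradle, index stripe up, and hold it pressed

ROBOT

A 6-joint arm with a two-finger parallel gripper is mounted at the origin on a cart in front of the work surface, level with it; the furniture and walls round the work are solid. World frame = base frame: x ahead of the robot, y to its left, z up, the work surface at z = 0. Lengths are in m, angles in rad, forces in N, time in s.
With the tool pointing down it reaches from about 0.375 to 0.9 m from the base axis. Payload 3.1 kg.
Tool frame: the origin (TCP) lies at the very end of the fingers, on their centre line; the grasp point (between the pads) lies 19 mm behind it (tcp_to_grasp is the distance from the TCP to the grasp point, in m); z points along the fingers, y is the direction in which the jaws open and shut (so a half turn about z gives the same grasp; the last joint's range is limited). The gripper opens to 85 mm and grips with 20 to 120 N. Pads are 22 mm wide; open, the fingers measure 114 mm over their backs; the gripper's body (76 mm by 85 mm) begins 54 mm behind the grasp point. The pads swing forward as they close: fully open they stand 13 mm farther back than shut.
Start: joints at [1.085, 0.527, 1.433, -0, 1.181, -0.178], TCP at [0.189, 0.596, 0.231] pointing down, gripper open.
Joint ranges: [-3.08, 3.08], [-0.75, 2.2], [0.22, 2.44], [-1.43, 4.57], [0, 2.65], [-2.85, 2.85]. Speed limits (rad/s): [2.79, 2.79, 3.14, 3.14, 3.14, 3.14].

INTERFACE

Orientations are given as a unit quaternion [x, y, z, w].
In Python, from station import sense, snapshot, camera_info, sign_off, tcp_to_grasp gives the robot as it stands.
- The arm moves only by the shell command python3 -m inch 'ROWS' [FORCE]. ROWS is JSON, a list of rows, each a list of 3 entries, a list of its own where there are three numbers: the closure, from -1 (fully open) to 1 (shut), so that 0 is half open, then the shift along the tool's x, y, z normalised to -1 to 1, where 1 is 10 cm, then the turn, a rotation vector about the tool's x, y, z normalised to -1 to 1, where 1 is 360 degrees. In form: [[jaw, [dx, dy, dz], [ax, ay, az]], ...]. A call has 1 to 20 rows; each row is the pose to reach, as a shift and turn from the pose commanded when the call began, along the tool's axes at that moment, turning the shorter way round; what a row does not reach only later rows make up. A row lasts 1/10 s, in which the tool goes at most 50 mm and 8.59 degrees, less where a joint would pass 70% of its speed; a pose out of reach is approached as far as the arm can. A call with a number of a shift or a turn outside -1 to 1 is refused whole. A call with a gripper value outside its range is refused whole. The fingers move at their own pace and stop on an object; FORCE is the grip in N (left out, the last holds). Time passes only in rows, so rows that repeat a pose let the fingers close. It gives the time, the measured TCP pose, the force and the opening at its end, in the units of the state.
- sense(): the state, without advancing time (a new reading comes with each control period).
- snapshot(name): name is "scene" or "top" or "wrist"; returns (picture, depth): 384x512x3 uint8, blue, green, red; 384x512 float32, m along the optical axis (not along the pixel's ray), 0 where there is no reading.
- camera_info(name): a dict with "K" (3x3 intrinsics, pixels), "origin" and "orientation" of the camera in the world. Camera axes: x right, y down, z forward; pixel columns grow to the right and rows downward; lengths in m; the calibration is good to about 2 mm. A picture is of the moment at which its call begins: read the wrist's pose just before it. camera_info takes no time and is no camera call; for the wrist camera it gives the pose at the moment of the call.
- sign_off(): hands the job in, once; it reports no verdict.
The state is a dict: "t": time; "q": joint angles; "qd": joint speeds; "tau": joint torques, N m; "tcp_pos": TCP position; "tool_rot": TCP orientation; "force": force on the tool from outside, world axes, zero at the start; "ft_torque": the same for the moment, N m; "finger_gap": opening from 0.0 (shut) to 1.0 (fully open).
Only numpy, scipy, OpenCV 4.12 (cv2) and the standard library are available. Lean on these libraries where they do the work, as an engineer would, in place of code of your own. Each camera call takes 0.05 s, during which the arm holds its last target.

TASK

Roll the black lens barrel on the bench until its orange stripe faces straight up. Then lift it over into the steel V cradle, lengthwise in the groove and centred along it with the stripe still up, and press it down gently but surely with the gripper so that it bears on both flanks of the V. Finish while still holding it pressed there (do not let go at the end), and leave the tub, dish, screwdriver and bottle alone.

Things in the scene. Friction and masses are not known exactly. Their poses are not given: they have to be found in the camera images.
- barrel: Loose black cylinder, 40 mm diameter, 110 mm long, about 250 g, with metal rings. Origin mid-length on its axis (20 mm above the bench); x along the axis; z points out through the orange stripe (6 mm wide, full length), at first 65 degrees from up, any yaw. A light push on its top drawn sideways rolls it half as far as the fingertip, while the tip is still over its crown. It stops when let go.
- cradle: V cradle fixed to the bench, origin under its centre, x along the groove, z up. Blue base plate 120 (x) x 84 x 8 mm, corner screw heads to 12 mm. Two steel V supports 18 mm long at x = -41 and +41 mm, 64 mm clear gap between for fingers (down to the plate). 90 degree V, virtual vertex 14 mm above the bench, upper edges 33 mm high at y = +-19 mm; supports end at y = +-31 mm.
- seat (a point): Where the barrel's origin lies when it is fully seated and centred: 42.3 mm above the bench, over the middle of the cradle; x along the groove. The barrel may lie either way round.
- flank_left: The ground steel V faces on the cradle's +y side (one per support), sloping 45 degrees, fixed; frame as the cradle's. The seated barrel's weight alone loads each flank with about 1.7 N; a push F straight down on the middle of the barrel adds about 0.5 F to 0.7 F to each.
- flank_right: The same on the cradle's -y side.
- flux_tub: Small yellow tub with a black lid, 47 mm across, 29 mm high, loose; origin at the centre of its underside. Bystander.
- screw_dish: Round steel dish with small screws, 85 mm across, 18 mm high, loose; origin at the centre of its underside. Bystander.
- driver_1: Small blue screwdriver, 142 mm long, 12 mm thick, loose; origin at the middle of its underside. Bystander.
- solvent_bottle: White bottle, 65 mm across, 124 mm high, loose; origin at the centre of its underside. Bystander.
Not all that is in view belongs to the job. Of the things shaped like the barrel, the black one is meant.

How it is judged:
On the way, in this order (a step that is already met when the one before it is completed fails the run):
1. the barrel lies on the bench with its orange stripe up (angle between barrel's own z axis and vertical below 0.35 rad and height (world z) of barrel below 0.023 m and distance of barrel from where it was at the start of the episode above 0.01 m), for 0.2 s.
2. the barrel is lifted clear of the bench (height (world z) of barrel above 0.06 m), for 0.1 s.
At the end, for the whole second after the job is handed in: Gripper still presses the barrel in the cradle: along the groove within 0.06 rad, centred within 10 mm, sideways within 3 mm, seated height -3.8/+2.2 mm, stripe within 0.45 rad of up, over 2.8 N on each flank, over 2 N between fingers and barrel, at rest (under 20 mm/s) (angle between the x axis of barrel and the x axis of cradle, either way round below 0.06 rad and x of barrel in the frame of cradle between -0.01 and 0.01 m and y of barrel in the frame of cradle between -0.003 and 0.003 m and z of barrel in the frame of cradle between 0.0385 and 0.0445 m and angle between barrel's own z axis and vertical below 0.45 rad and contact force between barrel and flank_left above 2.8 N and contact force between barrel and flank_right above 2.8 N and contact force between barrel and the fingers above 2 N and linear speed of barrel below 0.02 m/s); the arm keeps its last pose, push and grip.
It fails at once if the barrel is slammed or pressed hard into the V (over 40 N on a flank) (contact force between barrel and flank_left above 40 N or contact force between barrel and flank_right above 40 N).
It fails at once if a bystander (tub, dish, screwdriver, bottle) is moved by more than 25 mm (distance of any of flux_tub, screw_dish, driver_1, solvent_bottle from where it was at the start of the episode above 0.025 m).
It also fails if it takes over 64 s, if anything falls off the work surface, if the arm or the gripper's body presses on something with over 40 N, if the wrist force passes 120 N, or if a joint passes its speed limit or range.

## Working session

There is one attempt and no reset: what is moved stays moved. The work goes in short steps, Python scripts to look and compute and a shell command to move; the robot and the scene stay as the last step left them, time stands still between calls to the robot, and variables do not carry over. Pictures are saved under pics/ and viewed, and the job is handed in when it is done.

```bash
ls; mkdir -p pics; python3 - <<'E'
from station import *
import cv2
print(sense()); print(tcp_to_grasp)
for n in ["scene","top","wrist"]:
    c=camera_info(n); print(n,c)
    p,d=snapshot(n); cv2.imwrite(f"pics/{n}0.png",p)
E
```

```text
pics
{'t': 0.0, 'q': array([ 1.08551289e+00,  5.28490075e-01,  1.43390855e+00,  4.07733729e-05,
        1.18140416e+00, -1.78478386e-01]), 'qd': array([-0.00168129,  0.00208464,  0.00042728,  0.00016741, -0.00051588,
       -0.00159923]), 'tau': array([ 2.02096329e-03, -4.42339110e+01, -1.78031820e+01, -1.93272622e-04,
        8.33933445e-03, -8.38038972e-06]), 'tcp_pos': array([0.18836602, 0.59518401, 0.23031695]), 'tool_rot': array([ 1.52809155e-01,  9.88255099e-01, -1.03862297e-03, -3.77878441e-04]), 'force': array([-0.32947349, -0.37012421, -0.21608317]), 'ft_torque': array([ 0.01205234, -0.00172398, -0.02853597]), 'finger_gap': 1.0021775780003639}
0.0187
scene {'K': array([[423.49493864,   0.        , 254.30284006],
       [  0.        , 423.49493864, 179.98047426],
       [  0.        ,   0.        ,   1.        ]]), 'origin': array([-0.14076585, -0.51181683,  0.91644956]), 'orientation': array([ 0.8231075 , -0.41931609,  0.1769656 , -0.33963397])}
top {'K': array([[454.14009939,   0.        , 256.20227308],
       [  0.        , 454.14009939, 187.57021811],
       [  0.        ,   0.        ,   1.        ]]), 'origin': array([ 0.43168545, -0.04282521,  1.28595923]), 'orientation': array([ 0.70702908, -0.70577882,  0.02901338, -0.03382834])}
wrist {'K': array([[273.47158687,   0.        , 257.74239567],
       [  0.        , 273.47158687, 187.24090223],
       [  0.        ,   0.        ,   1.        ]]), 'origin': array([0.11102612, 0.6202619 , 0.37300208]), 'orientation': array([0.79619207, 0.5834092 , 0.09423403, 0.12973755])}
```

View pics/top0.png

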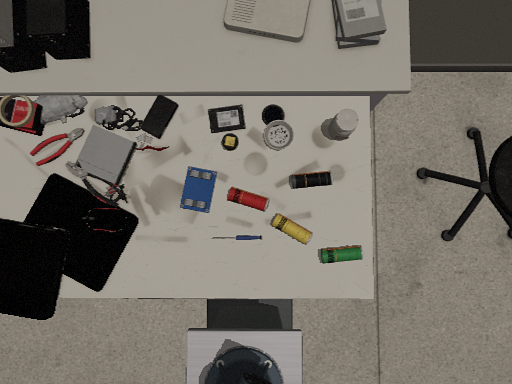

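View pics/scene0.png

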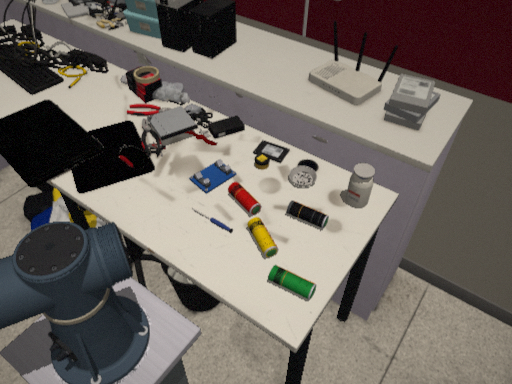

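View pics/wrist0.png

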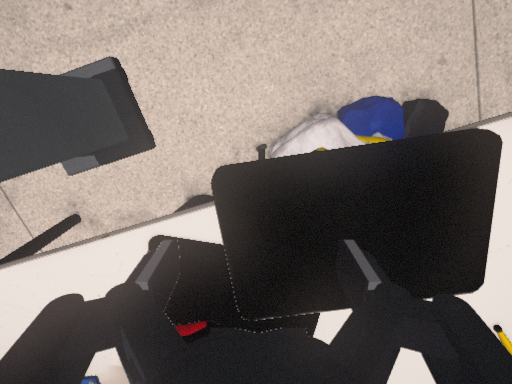

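The top view shows the black barrel at about (310,180), the cradle at (198,189), the bottle at (340,122), the dish at (278,136) and the driver at (240,238). Next I'll enlarge the crops.

```bash
cat > h.py <<'E'
import numpy as np, cv2
from station import *
from scipy.spatial.transform import Rotation as R
def pw(name,u,v,z,c=None):
    c=c or camera_info(name)
    r=R.from_quat(c["orientation"]).apply(np.linalg.inv(c["K"])@[u,v,1]); o=np.array(c["origin"])
    return o+r*(z-o[2])/r[2]
def px(name,P,c=None):
    c=c or camera_info(name)
    q=c["K"]@R.from_quat(c["orientation"]).inv().apply(np.array(P)-c["origin"]); return q[:2]/q[2]
def crop(src,u0,v0,u1,v1,s,out):
    p=cv2.imread(src)[v0:v1,u0:u1]; cv2.imwrite(out,cv2.resize(p,None,fx=s,fy=s,interpolation=cv2.INTER_CUBIC))
E
python3 - <<'E'
from h import *
crop("pics/top0.png",280,160,340,200,10,"pics/a.png")
crop("pics/top0.png",170,160,225,218,10,"pics/b.png")
crop("pics/scene0.png",275,190,340,240,10,"pics/c.png")
E
```

```text
(no output)
```

View pics/a.png

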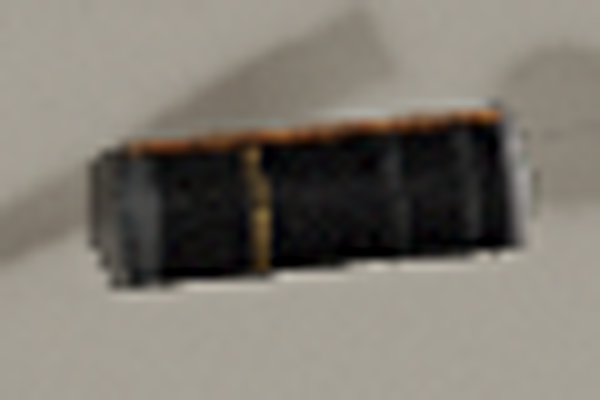

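View pics/b.png

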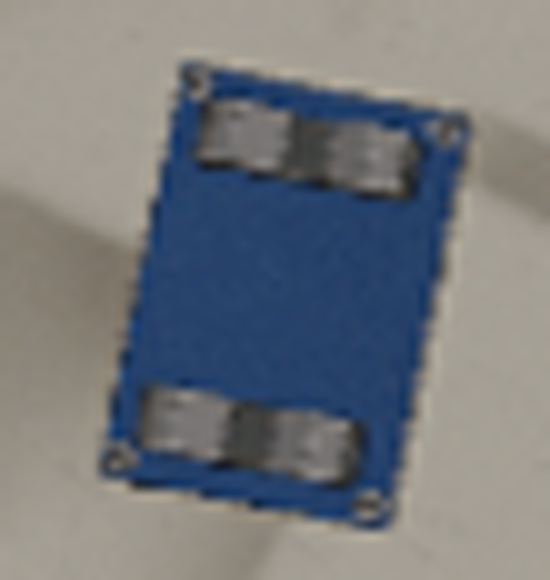

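View pics/c.png

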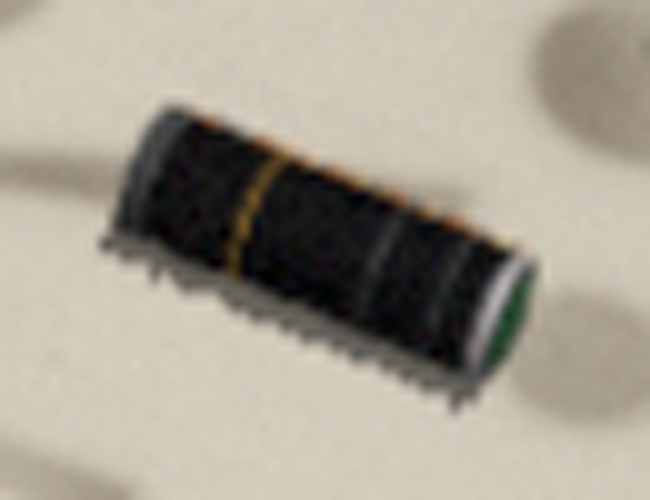

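The orange stripe is on the barrel's far (+x) side, at row ~172–175 in the top view, so it must roll towards the robot (-x). The next script measures poses.

```bash
python3 - <<'E'
from h import *
from scipy.optimize import least_squares
def cloud(name):
    p,d=snapshot(name);c=camera_info(name)
    v,u=np.mgrid[:384,:512];m=d>0
    r=np.stack([u,v,np.ones_like(u)],-1)@np.linalg.inv(c["K"]).T*d[...,None]
    return p,R.from_quat(c["orientation"]).apply(r.reshape(-1,3)).reshape(384,512,3)+c["origin"],m
p,W,m=cloud("top")
print("bench z",np.median(W[200:210,330:350,2]))
def reg(W,u0,v0,u1,v1,zmin):
    q=W[v0:v1,u0:u1].reshape(-1,3);return q[q[:,2]>zmin]
q=reg(W,283,165,337,197,.012); print(len(q),q[:,2].max())
def f(x,q):
    cx,cy,cz,th=x; n=-np.sin(th)*(q[:,0]-cx)+np.cos(th)*(q[:,1]-cy)
    return np.hypot(n,q[:,2]-cz)-.02
for zm in (.02,.025):
    qq=q[q[:,2]>zm]
    mu=qq.mean(0)
    s=least_squares(f,[mu[0],mu[1],.02,-1.6],args=(qq,),loss='soft_l1',f_scale=.002)
    cx,cy,cz,th=s.x
    t=np.cos(th)*(qq[:,0]-cx)+np.sin(th)*(qq[:,1]-cy)
    a,b=t.min(),t.max();mid=(a+b)/2
    print("barrel",cx+np.cos(th)*mid,cy+np.sin(th)*mid,cz,np.degrees(th)%180,b-a,np.sqrt(np.mean(s.fun**2)))
# silhouettes: crown ends
for u,v in [(109.5/10,21.5),(13,14)]: pass
# cradle corners plate z=.008 
for z in (.008,):
    C=[pw("top",170+a/10-.0,160+b/10,z) for a,b in [(180,65),(470,115),(390,528),(100,475)]]
    C=np.array(C);print("cradle",C.mean(0),[np.linalg.norm(C[i]-C[i-1]) for i in range(4)])
    x=(C[0]+C[1]-C[2]-C[3]);print(np.degrees(np.arctan2(x[1],x[0])))
    y=(C[0]+C[3]-C[1]-C[2]);print(np.degrees(np.arctan2(y[1],y[0]))-90)
# screws z .012
S=np.array([pw("top",170+a/10,160+b/10,.012) for a,b in [(196,80),(448,130),(370,505),(118,460)]])
print("screws",S.mean(0)); x=(S[0]+S[1]-S[2]-S[3]);print(np.degrees(np.arctan2(x[1],x[0])))
# scene cloud cross check
p2,W2,_=cloud("scene")
q=reg(W2,283,195,332,232,.012); 
s=least_squares(f,[mu[0],mu[1],.02,-1.6],args=(q,),loss='soft_l1',f_scale=.002);cx,cy,cz,th=s.x
t=np.cos(th)*(q[:,0]-cx)+np.sin(th)*(q[:,1]-cy);mid=(t.min()+t.max())/2
print("scene barrel",cx+np.cos(th)*mid,cy+np.sin(th)*mid,cz,np.degrees(th)%180,np.ptp(t))
for n,(u,v) in dict(bottle=(340,122),dish=(278,136),driver=(247,238),red=(248,199),yel=(292,229),tub=(230,142)).items(): print(n,pw("top",u,v,.01))
E
```

```text
bench z 0.0007251611995371388
583 1.2859592300749108
barrel 0.5627469106675689 -0.13779629981371386 0.020064521786789247 95.99643888106354 0.21628598731318271 0.14726617334459105
barrel 0.5627224050781943 -0.13786172882755643 0.020076649625639136 95.93291408392139 0.21614391544305842 0.14974528762460879
cradle [0.53990049 0.12908183 0.008     ] [np.float64(0.1183144558249985), np.float64(0.0837577746716687), np.float64(0.11898154969670548), np.float64(0.0832524238271142)]
-10.230990766169574
-9.987827721459269
screws [0.5400888 0.1291134 0.012    ]
-10.900815866851893
scene barrel 0.5793393097637819 -0.2858144499578653 0.020334248290947668 95.59717697871586 0.30938041636549296
bottle [ 0.73364386 -0.27278519  0.01      ]
dish [ 0.69299674 -0.09580222  0.01      ]
driver [ 0.40393913 -0.00859516  0.01      ]
red [ 0.51307881 -0.01098826  0.01      ]
yel [ 0.42923918 -0.13436451  0.01      ]
tub [0.67557461 0.04086941 0.01      ]
```

```bash
cat >> h.py <<'E'
from scipy.optimize import least_squares
def cloud(name):
    p,d=snapshot(name);c=camera_info(name)
    v,u=np.mgrid[:384,:512]
    r=np.stack([u,v,np.ones_like(u)],-1)@np.linalg.inv(c["K"]).T*d[...,None]
    W=R.from_quat(c["orientation"]).apply(r.reshape(-1,3)).reshape(384,512,3)+c["origin"]
    W[d<=0]=np.nan
    return p,W
def fitb(W,u0,v0,u1,v1,th0=1.67,zmin=.02,zmax=.045,cz0=.02):
    q=W[v0:v1,u0:u1].reshape(-1,3);q=q[(q[:,2]>zmin)&(q[:,2]<zmax)]
    f=lambda x:np.hypot(-np.sin(x[3])*(q[:,0]-x[0])+np.cos(x[3])*(q[:,1]-x[1]),q[:,2]-x[2])-.02
    mu=np.median(q,0)
    s=least_squares(f,[mu[0],mu[1],cz0,th0],loss='soft_l1',f_scale=.002);cx,cy,cz,th=s.x
    k=abs(f(s.x))<.004; q=q[k]
    t=np.cos(th)*(q[:,0]-cx)+np.sin(th)*(q[:,1]-cy);m=(t.min()+t.max())/2
    return dict(c=(cx+np.cos(th)*m,cy+np.sin(th)*m,cz),yaw=np.degrees(th),L=np.ptp(t),n=len(q))
E
python3 - <<'E'
from h import *
p,W=cloud("top"); print(fitb(W,283,165,337,197)); print(np.nanmedian(W[200:215,330:350,2]))
p2,W2=cloud("scene"); print(fitb(W2,283,195,332,232))
o=-.45
C=np.array([pw("top",170+a/10+o,160+b/10+o,.008) for a,b in [(180,65),(470,115),(390,528),(100,475)]])
S=np.array([pw("top",170+a/10+o,160+b/10+o,.012) for a,b in [(196,80),(448,130),(370,505),(118,460)]])
print(C.mean(0),S.mean(0))
q=W[155:220,165:230].reshape(-1,3);q=q[(q[:,2]>.015)&(q[:,2]<.045)];print(len(q))
import math
xy=q[:,:2].astype(np.float32); r=cv2.minAreaRect(xy*1000);print(r)
s=sense();Rr=R.from_quat(s['tool_rot']).as_matrix();print(Rr)
# bin cradle support pts scene cam
q=W2[155:195,185:240].reshape(-1,3);q=q[(q[:,2]>.015)&(q[:,2]<.045)];print(len(q),cv2.minAreaRect(q[:,:2].astype(np.float32)*1000))
E
```

```text
{'c': (np.float64(0.5682999349703075), np.float64(-0.1878225534563882), np.float64(0.02017353524446922)), 'yaw': np.float64(95.90367771726383), 'L': np.float64(0.11201319300612433), 'n': 525}
0.001324335935021459
{'c': (np.float64(0.5692234759496126), np.float64(-0.18753546143727412), np.float64(0.02035997888366036)), 'yaw': np.float64(95.98056350987207), 'L': np.float64(0.11101852947693591), 'n': 503}
[0.54117523 0.13037209 0.008     ] [0.54135965 0.13039974 0.012     ]
315
((534.68310546875, 102.63818359375), (129.68209838867188, 114.24982452392578), 78.72577667236328)
[[-9.53304160e-01  3.02011785e-01 -2.45305152e-04]
 [ 3.02011871e-01  9.53304046e-01 -4.75178400e-04]
 [ 9.03409176e-05 -5.27074614e-04 -9.99999857e-01]]
362 ((531.7916259765625, 80.97705078125), (166.79562377929688, 107.31326293945312), 80.22103881835938)
```

```bash
python3 -m inch '[[1,[-0.45,-0.5,0],[0,0,0.02]],[1,[-0.95,-1,0],[0,0,0.046]],[1,[-0.95,-1,0],[0,0,0.07]],[1,[-0.95,-1,0],[0,0,0.093]],[1,[-0.95,-1,0],[0,0,0.116]],[1,[-0.95,-1,0],[0,0,0.14]],[1,[-0.95,-1,0],[0,0,0.163]],[1,[-0.95,-1,0],[0,0,0.1847]],[1,[-0.95,-1,0],[0,0,0.1847]]]' 30
cat >> h.py <<'E'
def rel(P):
    s=sense();M=R.from_quat(s['tool_rot']).as_matrix()
    print("t",s['t'],"tcp",s['tcp_pos'],"yawy",np.degrees(np.arctan2(M[1,1],M[0,1])),"F",s['force'],"gap",s['finger_gap'],"rel(norm)",M.T@(np.array(P)-s['tcp_pos'])*10)
E
python3 -c "
from h import *
rel([.575,-.187,.1])"
```

```text
t: 1.25
tcp_pos: [0.2491, 0.4718, 0.2314]
tool_rot: [0.67, 0.743, 0.0, -0.0]
force: [-0.1, -0.8, 0.4]
finger_gap: -0.001
t 1.25 tcp [0.2491272  0.47176721 0.23139893] yawy 5.934950374027134 F [-0.06801887 -0.8452015   0.43879544] gap -0.0005429825066987154 rel(norm) [-6.88945605  2.55996471  1.31349768]
```

```bash
for i in 1; do python3 -m inch '[[1,[-0.5,0.18,0],[0,0,0]],[1,[-1,0.37,0],[0,0,0]]]'; python3 -m inch '[[1,[-0.5,0.18,0],[0,0,0]],[1,[-1,0.37,0],[0,0,0]]]'; python3 -m inch '[[1,[-0.5,0.18,0],[0,0,0]],[1,[-1,0.37,0],[0,0,0]]]';python3 -m inch '[[1,[-0.5,0.18,0],[0,0,0]],[1,[-1,0.37,0],[0,0,0]]]'; python3 -m inch '[[1,[-0.5,0.18,0],[0,0,0]],[1,[-1,0.37,0],[0,0,0]]]';python3 -m inch '[[1,[-0.5,0.18,0],[0,0,0]],[1,[-1,0.37,0],[0,0,0]],[1,[-1,0.37,0],[0,0,0]],[1,[-1,0.37,0],[0,0,0]]]'; done
python3 -c "
from h import *
rel([.575,-.187,.1])"
```

```text
t: 1.45
tcp_pos: [0.2933, 0.382, 0.2313]
tool_rot: [0.667, 0.745, 0.0, 0.0]
force: [1.3, 0.8, -0.2]
finger_gap: -0.001
t: 1.65
tcp_pos: [0.3378, 0.2909, 0.2315]
tool_rot: [0.668, 0.744, 0.0, 0.0]
force: [1.0, -0.1, -0.0]
finger_gap: 0.002
t: 1.85
tcp_pos: [0.3821, 0.2009, 0.2316]
tool_rot: [0.668, 0.744, 0.0, 0.0]
force: [1.3, 0.3, -0.2]
finger_gap: 0.003
t: 2.05
tcp_pos: [0.4264, 0.111, 0.2316]
tool_rot: [0.668, 0.744, 0.0, 0.0]
force: [1.1, 1.1, 0.0]
finger_gap: -0.002
t: 2.25
tcp_pos: [0.4705, 0.0211, 0.2316]
tool_rot: [0.669, 0.744, 0.0, 0.0]
force: [1.2, 1.1, 1.1]
finger_gap: -0.003
t: 2.65
tcp_pos: [0.5175, -0.0739, 0.2311]
tool_rot: [0.67, 0.742, 0.0, -0.0]
force: [-1.1, 0.5, 0.1]
finger_gap: 0.002
t 2.65 tcp [ 0.51748116 -0.07393244  0.2310761 ] yawy 5.881170716596313 F [-1.0567864   0.49096485  0.12466191] gap 0.0016001990296925911 rel(norm) [-1.18396232  0.45631785  1.31048489]
```

```bash
python3 -m inch '[[1,[-0.5,0.2,0],[0,0,0]],[1,[-0.7,0.45,0.3],[0,0,0]],[1,[-0.7,0.45,0.3],[0,0,0]],[1,[-0.7,0.45,0.3],[0,0,0]]]'; python3 -c "
from h import *
print(camera_info('wrist'))
p,W=cloud('wrist');cv2.imwrite('pics/w1.png',p);np.save('w1.npy',W);rel([.575,-.187,.1])"
```

```text
t: 3.05
tcp_pos: [0.5674, -0.1354, 0.1997]
tool_rot: [0.669, 0.743, -0.001, -0.003]
force: [-0.2, 0.5, -0.1]
finger_gap: -0.001
{'K': array([[273.47158687,   0.        , 257.74239567],
       [  0.        , 273.47158687, 187.24090223],
       [  0.        ,   0.        ,   1.        ]]), 'origin': array([ 0.55951606, -0.05467891,  0.34253757]), 'orientation': array([0.98595666, 0.0526874 , 0.00662661, 0.1583338 ])}
t 3.1 tcp [ 0.56753847 -0.13518496  0.2009235 ] yawy 6.072276134687366 F [-0.46740812  0.60429842 -0.25057631] gap 0.00042374137727852374 rel(norm) [-0.52520503  0.0220711   1.00810472]
```

View pics/w1.png

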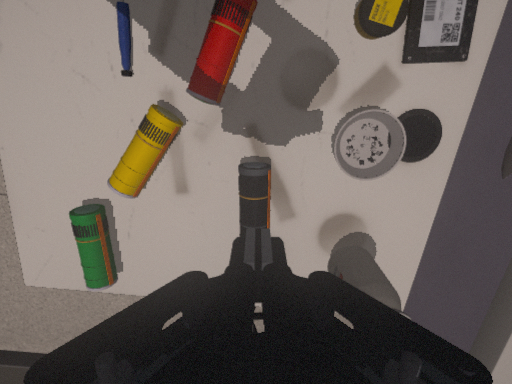

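```bash
python3 -m inch '[[1,[-0.3,0,0.5],[0,0,0]],[1,[-0.52,0.02,1],[0,0,0]],[1,[-0.52,0.02,1],[0,0,0]],[1,[-0.52,0.02,1],[0,0,0]]]'; python3 -c "
from h import *
rel([.5743,-.1871,.045])"
```

```text
t: 3.5
tcp_pos: [0.5748, -0.1875, 0.1008]
tool_rot: [0.669, 0.743, -0.0, -0.002]
force: [-0.5, -0.2, 0.1]
finger_gap: 0.003
t 3.5 tcp [ 0.57484378 -0.18754356  0.10077945] yawy 5.947208930210627 F [-0.53984791 -0.21112955  0.14381083] gap 0.003052801973604412 rel(norm) [ 0.0036167  -0.00326922  0.55781733]
```

```bash
python3 -m inch '[[1,[0,0,0.3],[0,0,0]],[1,[0,0,0.53],[0,0,0]],[1,[0,0,0.53],[0,0,0]],[1,[0,0,0.55],[0,0,0]],[1,[0,0,0.55],[0,0,0]]]'; python3 -m inch '[[1,[0,0,0.02],[0,0,0]],[1,[0,0,0.04],[0,0,0]],[1,[0,0,0.05],[0,0,0]],[1,[0,0,0.05],[0,0,0]],[1,[0,0,0.05],[0,0,0]]]'
```

```text
t: 4.0
tcp_pos: [0.5777, -0.1889, 0.0487]
tool_rot: [0.669, 0.743, 0.0, 0.002]
force: [-0.4, 0.6, -0.4]
finger_gap: 0.001
t: 4.5
tcp_pos: [0.5763, -0.189, 0.0412]
tool_rot: [0.67, 0.743, -0.0, -0.0]
force: [-0.3, -0.2, -0.7]
finger_gap: -0.001
```

```bash
python3 -m inch '[[1,[0,-0.02,0],[0,0,0]],[1,[0,-0.02,0.01],[0,0,0]],[1,[0,-0.02,0.015],[0,0,0]],[1,[0,-0.02,0.015],[0,0,0]]]'; python3 -m inch '[[1,[0,0,0.01],[0,0,0]],[1,[0,0,0.01],[0,0,0]],[1,[0,0,0.01],[0,0,0]]]'
```

```text
t: 4.9
tcp_pos: [0.5745, -0.1891, 0.0401]
tool_rot: [0.67, 0.743, 0.0, 0.0]
force: [-0.5, 0.6, 1.6]
finger_gap: 0.0
t: 5.2
tcp_pos: [0.5752, -0.1891, 0.0399]
tool_rot: [0.67, 0.743, 0.0, 0.001]
force: [0.8, 1.3, 7.0]
finger_gap: 0.001
```

```bash
python3 -m inch '[[1,[0,-0.03,0],[0,0,0]],[1,[0,-0.06,0],[0,0,0]],[1,[0,-0.09,0],[0,0,0]],[1,[0,-0.12,0],[0,0,0]],[1,[0,-0.15,0],[0,0,0]],[1,[0,-0.18,0],[0,0,0]],[1,[0,-0.2,0],[0,0,0]],[1,[0,-0.22,0],[0,0,0]],[1,[0,-0.22,0],[0,0,0]],[1,[0,-0.22,0],[0,0,0]],[1,[0,-0.22,0],[0,0,0]]]'; python3 - <<'E'
from h import *
p,W=cloud("top");cv2.imwrite("pics/t1.png",p);print(fitb(W,283,165,337,205))
p,W=cloud("scene");cv2.imwrite("pics/s1.png",p);print(fitb(W,275,190,332,242))
crop("pics/s1.png",270,185,335,240,10,"pics/s1c.png")
E
```

```text
t: 6.3
tcp_pos: [0.5531, -0.1913, 0.04]
tool_rot: [0.67, 0.743, 0.0, 0.001]
force: [0.1, 0.9, 8.5]
finger_gap: 0.004
{'c': (np.float64(0.5559492784912187), np.float64(-0.1521402775059614), np.float64(0.025487307926137504)), 'yaw': np.float64(158.07988654662265), 'L': np.float64(0.01810589595925996), 'n': 16}
{'c': (np.float64(0.5591313363171989), np.float64(-0.18789063485697516), np.float64(0.020334022459184236)), 'yaw': np.float64(96.29855918249389), 'L': np.float64(0.11079167094802886), 'n': 445}
```

View pics/s1c.png

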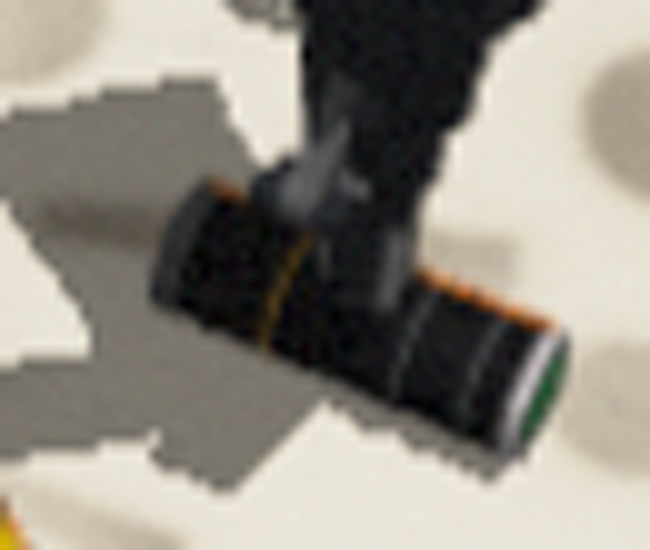

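```bash
python3 -m inch '[[1,[0,0,-0.15],[0,0,0]],[1,[0.02,0.06,-0.15],[0,0,0]],[1,[0.02,0.12,-0.15],[0,0,0]],[1,[0.02,0.12,-0.15],[0,0,0]],[1,[0.02,0.12,-0.07],[0,0,0]],[1,[0.02,0.12,-0.03],[0,0,0]],[1,[0.02,0.12,-0.015],[0,0,0]],[1,[0.02,0.12,0],[0,0,0]],[1,[0.02,0.12,0],[0,0,0]],[1,[0.02,0.12,0],[0,0,0]],[1,[0.02,0.12,0],[0,0,0]]]'
```

```text
t: 7.5
tcp_pos: [0.5648, -0.1878, 0.0398]
tool_rot: [0.67, 0.743, 0.001, 0.0]
force: [0.6, 1.8, 9.0]
finger_gap: -0.001
```

```bash
python3 -m inch '[[1,[0,-0.03,0],[0,0,0]],[1,[0,-0.06,0],[0,0,0]],[1,[0,-0.09,0],[0,0,0]],[1,[0,-0.12,0],[0,0,0]],[1,[0,-0.15,0],[0,0,0]],[1,[0,-0.18,0],[0,0,0]],[1,[0,-0.21,0],[0,0,0]],[1,[0,-0.24,0],[0,0,0]],[1,[0,-0.25,0],[0,0,0]],[1,[0,-0.25,0],[0,0,0]],[1,[0,-0.25,0],[0,0,0]]]'; python3 -m inch '[[1,[0,0,-0.5],[0,0,0]],[1,[0.5,0,-1],[0,0,0]],[1,[1,0,-1],[0,0,0]],[1,[1,0,-1],[0,0,0]]]';python3 - <<'E'
from h import *
p,W=cloud("top");cv2.imwrite("pics/t2.png",p);print(fitb(W,283,165,337,205))
p,W=cloud("scene");cv2.imwrite("pics/s2.png",p);print(fitb(W,270,190,332,245))
p,W=cloud("wrist");cv2.imwrite("pics/w2.png",p);np.save("w2.npy",W)
crop("pics/s2.png",270,185,335,240,10,"pics/s2c.png")
crop("pics/t2.png",280,160,340,205,10,"pics/t2c.png")
E
```

```text
t: 8.6
tcp_pos: [0.5395, -0.1903, 0.0399]
tool_rot: [0.67, 0.743, 0.0, 0.0]
force: [-0.9, 3.4, 11.5]
finger_gap: -0.0
t: 9.0
tcp_pos: [0.5277, -0.088, 0.1399]
tool_rot: [0.669, 0.743, 0.0, -0.001]
force: [-0.6, -0.6, -1.0]
finger_gap: -0.002
{'c': (np.float64(0.5443243102531771), np.float64(-0.21789136062342673), np.float64(0.020574540444669914)), 'yaw': np.float64(95.179422880803), 'L': np.float64(0.0558992579233481), 'n': 227}
{'c': (np.float64(0.542004355188378), np.float64(-0.18980663630129907), np.float64(0.020642132756687012)), 'yaw': np.float64(97.6786202462851), 'L': np.float64(0.11123229245504118), 'n': 495}
```

View pics/s2c.png

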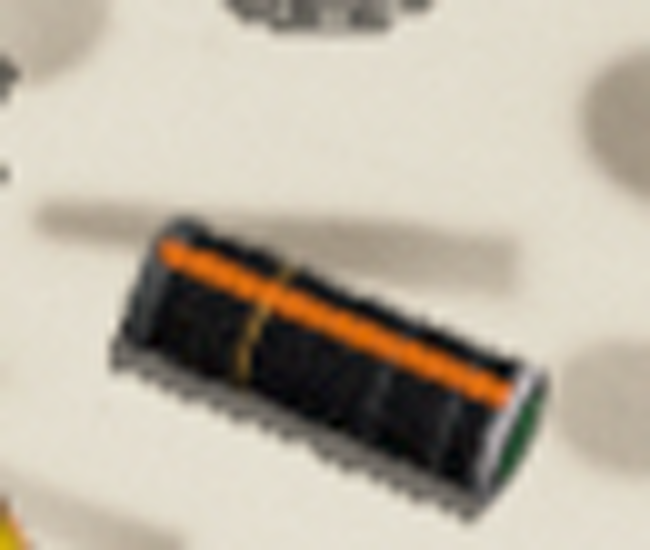

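View pics/t2c.png

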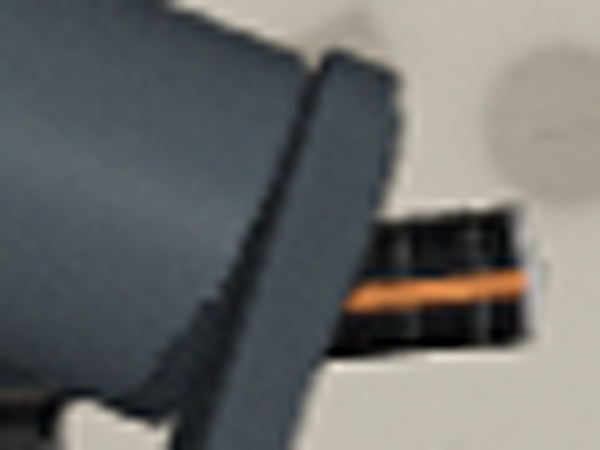

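View pics/w2.png

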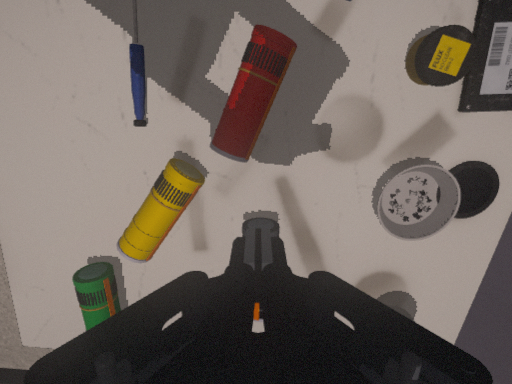

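The barrel overshot a bit: in the top crop the stripe lies slightly nearer the robot than the crown. The next script measures the stripe angle.

```bash
cat >> h.py <<'E'
def stripe(p,name,b,u0,v0,u1,v1,r=.02):
    # angle of stripe about axis from up; + = leans to +x/right-hand side n=(sin th,-cos th)
    c=camera_info(name);h=cv2.cvtColor(p,cv2.COLOR_BGR2HSV)[v0:v1,u0:u1]
    m=(h[...,0]>5)&(h[...,0]<14)&(h[...,1]>170)&(h[...,2]>120)
    vv,uu=np.nonzero(m);th=np.radians(b['yaw']);n=np.array([np.sin(th),-np.cos(th),0]);C=np.array(b['c'])
    out=[]
    for u,v in zip(uu+u0,vv+v0):
        d=R.from_quat(c["orientation"]).apply(np.linalg.inv(c["K"])@[u,v,1]);o=c["origin"]-C
        on,oz,dn,dz=o@n,o[2],d@n,d[2]
        A=dn*dn+dz*dz;B=on*dn+oz*dz;D=B*B-A*(on*on+oz*oz-r*r)
        if D<0: continue
        k=(-B-np.sqrt(D))/A; out.append(np.degrees(np.arctan2(on+k*dn,oz+k*dz)))
    return len(out),np.median(out),np.std(out)
E
python3 - <<'E'
from h import *
p,W=cloud("scene");b=fitb(W,270,190,332,245);print(b,stripe(p,"scene",b,270,185,335,240))
p=cv2.imread("pics/t2.png");print(stripe(p,"top",b,310,180,336,195))
rel([.538,-.19,.06])
E
```

```text
{'c': (np.float64(0.5420832752515203), np.float64(-0.1898261584445483), np.float64(0.020518005399159104)), 'yaw': np.float64(97.36753172513879), 'L': np.float64(0.11121948812732718), 'n': 500} (83, np.float64(-12.927357320865708), np.float64(7.645103744486647))
(7, np.float64(-19.02045996289015), np.float64(6.410317537859782))
t 9.2 tcp [ 0.52902931 -0.09153119  0.13830224] yawy 5.985262004384554 F [0.24412082 0.51770095 0.7733332 ] gap 0.002834124329009343 rel(norm) [-0.98837727 -0.01314879  0.78340261]
```

```bash
python3 -m inch '[[1,[-0.5,0,0.1],[0,0,0]],[1,[-0.98,0,0.5],[0,0,0]],[1,[-0.98,0,0.88],[0,0,0]],[1,[-0.98,0,0.9],[0,0,0]],[1,[-0.98,0,0.92],[0,0,0]],[1,[-0.98,0,0.94],[0,0,0]],[1,[-0.98,0,0.94],[0,0,0]],[1,[-0.98,0,0.94],[0,0,0]]]'; python3 -c "
from h import *
rel([.538,-.19,.039])"
```

```text
t: 10.0
tcp_pos: [0.5402, -0.1886, 0.047]
tool_rot: [0.669, 0.743, 0.0, 0.002]
force: [-0.4, -0.2, 0.3]
finger_gap: -0.001
t 10.0 tcp [ 0.54016317 -0.18855618  0.04696509] yawy 5.998022735381604 F [-0.42915371 -0.18308347  0.32895348] gap -0.0011338297473306531 rel(norm) [-0.01192883 -0.02325479  0.07960889]
```

```bash
python3 -m inch '[[1,[0,-0.02,0.02],[0,0,0]],[1,[0,-0.02,0.04],[0,0,0]],[1,[0,-0.02,0.05],[0,0,0]],[1,[0,-0.02,0.05],[0,0,0]],[1,[0,-0.02,0.05],[0,0,0]]]'
```

```text
t: 10.5
tcp_pos: [0.5372, -0.1888, 0.04]
tool_rot: [0.67, 0.743, 0.0, -0.0]
force: [0.3, 1.0, 2.6]
finger_gap: -0.0
```

```bash
python3 -m inch '[[1,[0,0,0.005],[0,0,0]],[1,[0,0.02,0.006],[0,0,0]],[1,[0,0.04,0.006],[0,0,0]],[1,[0,0.06,0.006],[0,0,0]],[1,[0,0.08,0.006],[0,0,0]],[1,[0,0.1,0.006],[0,0,0]],[1,[0,0.1,0.006],[0,0,0]],[1,[0,0.1,0.006],[0,0,0]],[1,[0,0.1,0.0],[0,0,0]],[1,[0,0.1,-0.02],[0,0,0]],[1,[0,0.1,-0.08],[0,0,0]],[1,[0,0.1,-0.2],[0,0,0]],[1,[0,0.1,-0.5],[0,0,0]]]'
python3 - <<'E'
from h import *
p,W=cloud("scene");b=fitb(W,270,190,332,245);print(b,stripe(p,"scene",b,270,185,335,240))
E
python3 -m inch '[[-1,[0.2,0,-0.5],[0,0,0]],[-1,[0.5,0,-0.8],[0,0,0]],[-1,[0.5,0,-0.8],[0,0,0]],[-1,[0.5,0,-0.8],[0,0,0]]]'
python3 - <<'E'
from h import *
rel([.54,-.19,.06])
p,W=cloud("scene");b=fitb(W,270,190,332,245);print(b,stripe(p,"scene",b,270,185,335,240))
cv2.imwrite('pics/s3.png',p);crop("pics/s3.png",270,185,335,240,10,"pics/s3c.png")
p,W=cloud("wrist");cv2.imwrite('pics/w3.png',p)
E
```

```text
t: 11.8
tcp_pos: [0.5455, -0.1873, 0.0888]
tool_rot: [0.67, 0.743, -0.001, -0.003]
force: [-1.1, -0.2, -0.3]
finger_gap: -0.001
{'c': (np.float64(0.5447904629752649), np.float64(-0.19009347974754515), np.float64(0.020631375987861526)), 'yaw': np.float64(97.87649283737666), 'L': np.float64(0.11164974888503218), 'n': 497} (50, np.float64(-7.530071136444528), np.float64(7.281605637075473))
t: 12.25
tcp_pos: [0.5425, -0.1381, 0.1714]
tool_rot: [0.669, 0.743, 0.0, 0.002]
force: [-0.5, -0.2, -0.1]
finger_gap: 0.672
t 12.25 tcp [ 0.54246963 -0.13807293  0.17136914] yawy 6.015439808856103 F [-0.46195127 -0.20233255 -0.13599906] gap 0.6724131668269815 rel(norm) [-0.51152764 -0.08188326  1.11453808]
{'c': (np.float64(0.5447441096030188), np.float64(-0.19017941460684917), np.float64(0.020561564128076963)), 'yaw': np.float64(97.19368564565971), 'L': np.float64(0.11218713577696449), 'n': 498} (90, np.float64(-5.727567641699359), np.float64(7.69837291841544))
```

View pics/s3c.png

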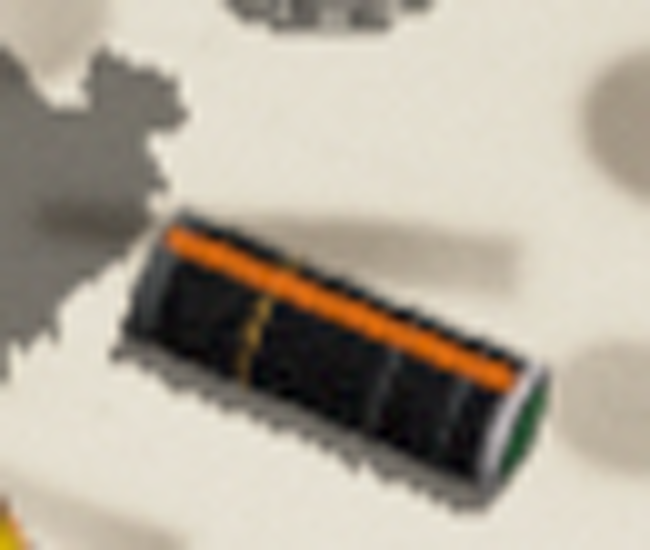

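View pics/w3.png

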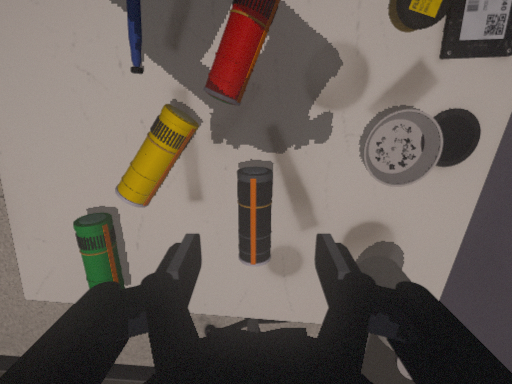

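```bash
python3 -m inch '[[-1,[-0.3,-0.02,0.5],[0,0,-0.0035]],[-1,[-0.52,-0.03,1],[0,0,-0.0035]],[-1,[-0.52,-0.03,1],[0,0,-0.0035]],[-1,[-0.52,-0.03,1],[0,0,-0.0035]],[-1,[-0.52,-0.03,1],[0,0,-0.0035]]]';python3 -c "
from h import *
rel([.5447,-.190,.0025])"
```

```text
t: 12.85
tcp_pos: [0.5443, -0.1902, 0.07]
tool_rot: [0.662, 0.75, 0.0, -0.0]
force: [-0.4, -1.1, 0.8]
finger_gap: 1.003
t 12.85 tcp [ 0.54432627 -0.19022329  0.07001765] yawy 7.15125523472644 F [-0.42808929 -1.12201782  0.76269679] gap 1.00342578116487 rel(norm) [0.00140014 0.00416482 0.67517629]
```

```bash
python3 -m inch '[[-1,[0,0,0.3],[0,0,0]],[-1,[0,0,0.5],[0,0,0]],[-1,[0,0,0.6],[0,0,0]],[-1,[0,0,0.65],[0,0,0]],[-1,[0,0,0.67],[0,0,0]],[-1,[0,0,0.67],[0,0,0]],[-1,[0,0,0.67],[0,0,0]]]';python3 -c "
from h import *
rel([.5447,-.190,.0025])"
```

```text
t: 13.55
tcp_pos: [0.5449, -0.1905, 0.0037]
tool_rot: [0.661, 0.75, 0.0, 0.001]
force: [0.7, -0.5, -0.1]
finger_gap: 1.003
t 13.55 tcp [ 0.54491787 -0.19051268  0.00373686] yawy 7.19457343695157 F [ 0.65641491 -0.54346324 -0.08558889] gap 1.0028606906274842 rel(norm) [ 0.00537209 -0.00153612  0.01236098]
```

```bash
python3 -m inch '[[-0.3,[0,0,0],[0,0,0]],[0,[0,0,0],[0,0,0]],[0,[0,0,0],[0,0,0]],[0,[0,0,0],[0,0,0]],[1,[0,0,0],[0,0,0]],[1,[0,0,0],[0,0,0]],[1,[0,0,0],[0,0,0]],[1,[0,0,0],[0,0,0]],[1,[0,0,0],[0,0,0]]]' 40; python3 - <<'E'
from h import *
p,W=cloud("wrist");cv2.imwrite('pics/w4.png',p)
p,W=cloud("scene");cv2.imwrite('pics/s4.png',p);crop("pics/s4.png",270,185,335,240,10,"pics/s4c.png")
E
```

```text
t: 14.45
tcp_pos: [0.5442, -0.1903, 0.003]
tool_rot: [0.661, 0.75, -0.0, -0.0]
force: [-2.1, 0.1, 5.2]
finger_gap: 0.45
```

View pics/w4.png

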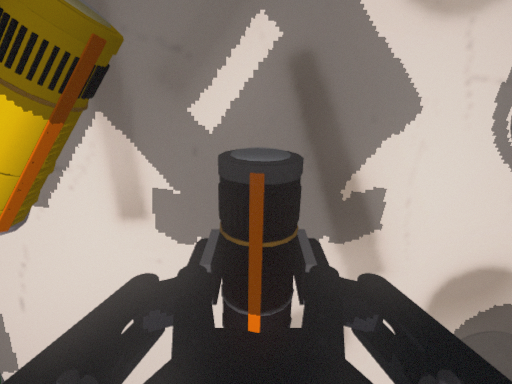

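View pics/s4c.png

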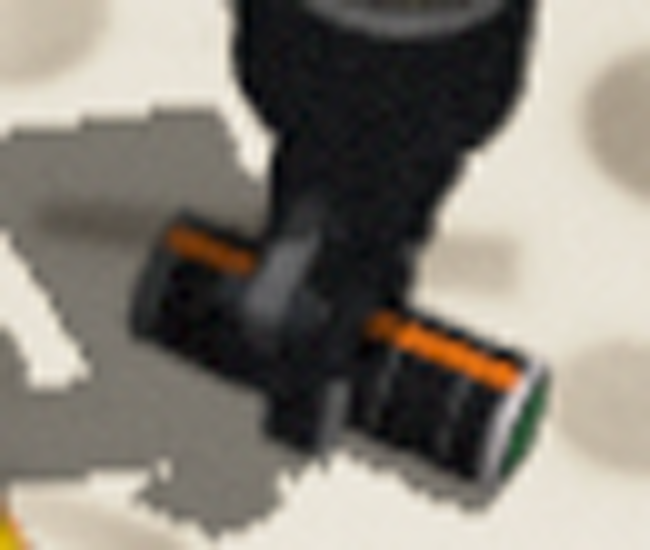

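The grip is good: opening 0.45, barrel symmetric between the pads with the stripe up at col ~256. Next is the lift.

```bash
python3 -m inch '[[1,[0,0,-0.1],[0,0,0]],[1,[0,0,-0.4],[0,0,0]],[1,[0,0,-0.8],[0,0,0]],[1,[0,0,-1],[0,0,0]],[1,[0,0,-1],[0,0,0]],[1,[0,0,-1],[0,0,0]]]'; python3 -m inch '[[1,[0,0,-0.2],[0,0,0]],[1,[0,0,-0.3],[0,0,0]],[1,[0.3,0,-0.3],[0,0,0]],[1,[0.6,0,-0.3],[0,0,0]],[1,[0.9,0,-0.3],[0,0,0]],[1,[1,0,-0.3],[0,0,0]],[1,[1,0,-0.3],[0,0,0]]]'; python3 -c "
from h import *
p,W=cloud('wrist');cv2.imwrite('pics/w5.png',p)
rel([.541,.130,.133])"
```

```text
t: 15.15
tcp_pos: [0.544, -0.19, 0.1025]
tool_rot: [0.661, 0.75, -0.0, -0.0]
force: [-0.1, -0.5, -2.5]
finger_gap: 0.455
t: 15.85
tcp_pos: [0.5309, -0.0895, 0.1319]
tool_rot: [0.66, 0.751, -0.0, -0.001]
force: [-0.3, -0.7, -1.8]
finger_gap: 0.453
t 15.9 tcp [ 0.53178508 -0.09092541  0.13217125] yawy 7.274814988579065 F [ 0.3238638  -0.83408426 -2.48074684] gap 0.45324265039634193 rel(norm) [ 2.17979985  0.37115651 -0.00891015]
```

View pics/w5.png

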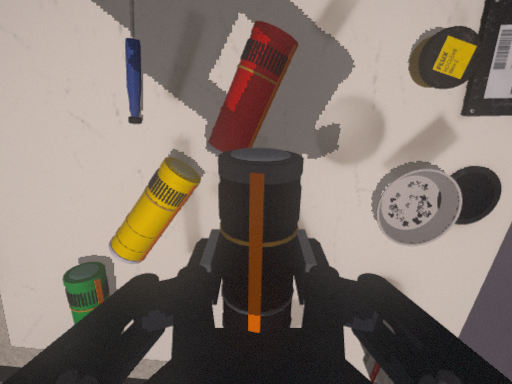

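```bash
python3 -m inch '[[1,[0.3,0.05,0],[0,0,0]],[1,[0.6,0.1,0],[0,0,0]],[1,[0.9,0.15,0],[0,0,0]],[1,[1,0.17,0],[0,0,0]],[1,[1,0.17,0],[0,0,0]],[1,[1,0.17,0],[0,0,0]],[1,[1,0.17,0],[0,0,0]]]'; python3 -c "
from h import *
import json
c=camera_info('wrist');json.dump({k:np.array(v).tolist() for k,v in c.items()},open('c6.json','w'))
p,W=cloud('wrist');cv2.imwrite('pics/w6.png',p);np.save('w6.npy',W)
rel([.541,.130,.133])"
```

```text
t: 16.6
tcp_pos: [0.5366, 0.0087, 0.1328]
tool_rot: [0.662, 0.75, -0.0, 0.0]
force: [0.3, -0.2, -1.9]
finger_gap: 0.455
t 16.65 tcp [0.53650336 0.00882518 0.13278275] yawy 7.093601394948944 F [ 0.16980409 -0.29321698 -1.39822156] gap 0.4549553248921904 rel(norm) [ 1.1969191   0.19426246 -0.00269618]
```

View pics/w6.png

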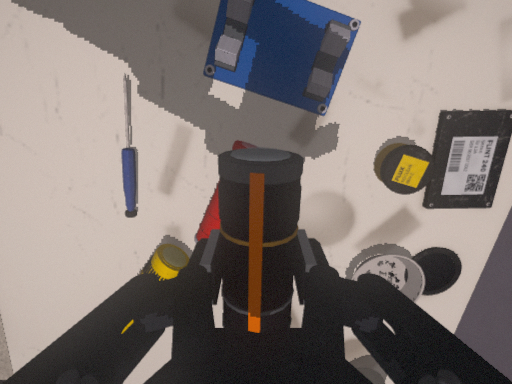

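```bash
python3 -m inch '[[1,[0.2,-0.1,0],[0,0,0]],[1,[0.4,-0.2,-0.1],[0,0,0]],[1,[0.4,-0.2,-0.1],[0,0,0]],[1,[0.4,-0.2,-0.1],[0,0,0]],[1,[0.4,-0.2,-0.1],[0,0,0]]]'; python3 -c "
from h import *
import json
c=camera_info('wrist');json.dump({k:np.array(v).tolist() for k,v in c.items()},open('c7.json','w'))
p,W=cloud('wrist');cv2.imwrite('pics/w7.png',p);np.save('w7.npy',W)
crop('pics/w7.png',200,0,400,150,4,'pics/w7c.png')
rel([.541,.130,.133])"
```

```text
t: 17.15
tcp_pos: [0.5123, 0.0465, 0.1429]
tool_rot: [0.662, 0.75, 0.0, 0.001]
force: [0.3, -0.9, -2.1]
finger_gap: 0.456
t 17.2 tcp [0.51217999 0.04649276 0.14278009] yawy 7.128861078805558 F [-0.32011156  0.01393097 -2.46550572] gap 0.4552891268274993 rel(norm) [0.79289999 0.38951265 0.09777393]
```

View pics/w7c.png

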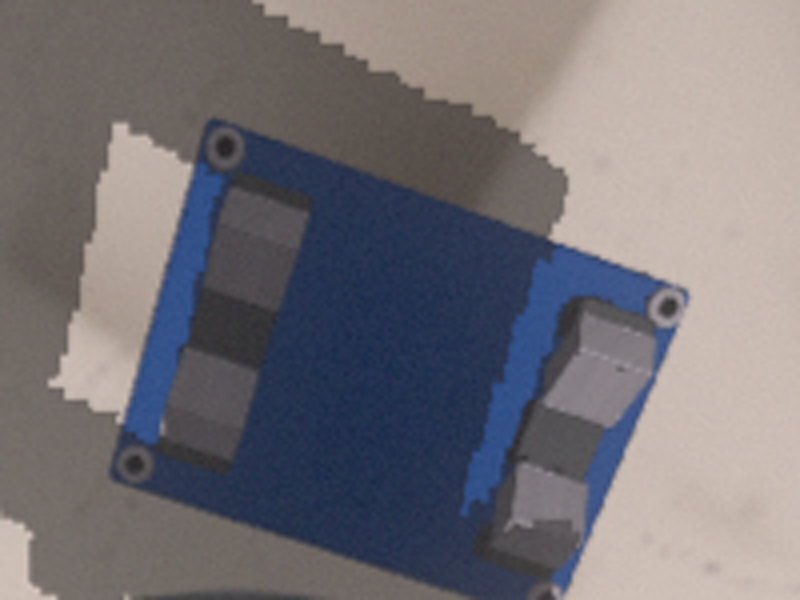

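```bash
python3 - <<'E'
from h import *
import json
c=json.load(open('c7.json'));c={k:np.array(v) for k,v in c.items()}
g=lambda a,b,z: pw('wrist',200+(a+.5)/4-.5,(b+.5)/4-.5,z,c)
TL,TR,BL=[g(*q,.008) for q in [(207,120),(690,290),(112,480)]]
s=[g(*q,.012) for q in [(225,148),(666,306),(135,463),(545,598)]]
print("plate",(TR+BL)/2,np.linalg.norm(TR-TL),np.linalg.norm(TL-BL))
an=lambda d:np.degrees(np.arctan2(d[1],d[0]))
print(an(TR-TL),an(TL-BL)-90)
print("screws",(s[1]+s[2])/2,(s[0]+s[3])/2,an(s[1]-s[0]),an(s[3]-s[2]),an(s[0]-s[2])-90)
# top: redo
p,_=snapshot('top');cv2.imwrite('pics/t7.png',p)
# depth on supports: top faces
W=np.load('w7.npy');q=W[0:150,200:400].reshape(-1,3);q=q[(q[:,2]>.0285)&(q[:,2]<.037)]
q=q[(abs(q[:,0]-.541)<.08)&(abs(q[:,1]-.13)<.06)]
r=cv2.minAreaRect((q[:,:2]*1000).astype(np.float32));print(len(q),r)
print("bench z from wrist",np.nanmedian(W[20:60,380:460,2]))
# held barrel
print(fitb(W,215,140,305,330,th0=1.69,zmin=.15,zmax=.19,cz0=.165)); print(sense()['tcp_pos'])
E
```

```text
plate [0.54111527 0.13187132 0.008     ] 0.11839523161223278 0.08218320117870642
-10.132085416876917 -9.83450985468373
screws [0.54080588 0.13212845 0.012     ] [0.5408338 0.1319569 0.012    ] -10.517954614256993 -10.692293819402057 -10.729718705069743
859 ((540.5652465820312, 131.2426300048828), (49.52616500854492, 99.94462585449219), 79.52113342285156)
bench z from wrist 3.147269788289497e-05
{'c': (np.float64(0.5113873654267952), np.float64(0.055095299127446776), np.float64(0.15890415182915954)), 'yaw': np.float64(96.06605861563548), 'L': np.float64(0.0951995071717584), 'n': 13386}
[0.51199849 0.04659494 0.14267386]
```

```bash
python3 -m inch '[[1,[0.1,0.05,0],[0,0,-0.01]],[1,[0.2,0.1,0],[0,0,-0.03]],[1,[0.4,0.2,0],[0,0,-0.05]],[1,[0.5,0.25,0],[0,0,-0.07]],[1,[0.6,0.3,0],[0,0,-0.09]],[1,[0.7,0.35,0],[0,0,-0.11]],[1,[0.8,0.39,0],[0,0,-0.13]],[1,[0.807,0.39,0],[0,0,-0.15]],[1,[0.807,0.39,0],[0,0,-0.17]],[1,[0.807,0.39,0],[0,0,-0.19]],[1,[0.807,0.39,0],[0,0,-0.201]],[1,[0.807,0.39,0],[0,0,-0.201]],[1,[0.807,0.39,0],[0,0,-0.201]],[1,[0.807,0.39,0],[0,0,-0.201]]]'; python3 -c "
from h import *
p,W=cloud('wrist');cv2.imwrite('pics/w8.png',p);np.save('w8.npy',W)
p,W=cloud('scene');cv2.imwrite('pics/s8.png',p)
rel([.5409,.1315,.043])"
```

```text
t: 18.65
tcp_pos: [0.54, 0.1322, 0.1427]
tool_rot: [0.092, 0.996, -0.0, -0.0]
force: [-0.9, 0.4, -2.1]
finger_gap: 0.456
t 18.75 tcp [0.53994576 0.1322686  0.14273297] yawy 79.50245255151411 F [ 0.69964456 -0.44575377 -2.2794429 ] gap 0.4605201798029363 rel(norm) [-0.01088615 -0.00576548  0.99732884]
```

View pics/w8.png

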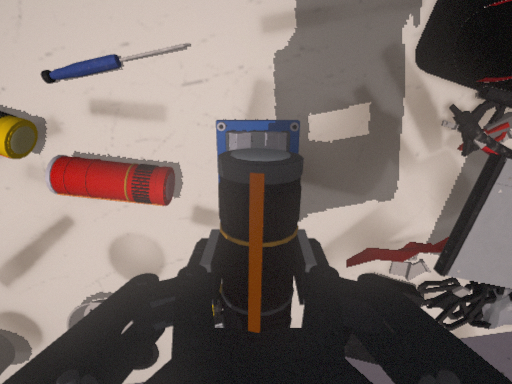

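View pics/s8.png

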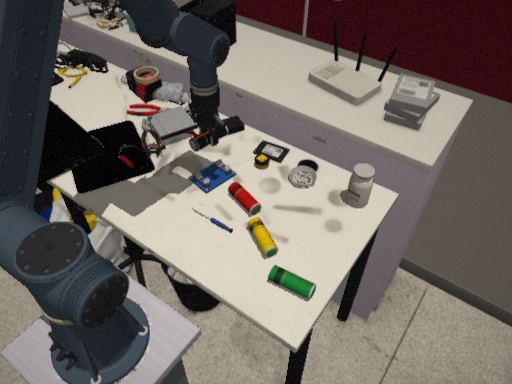

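The held barrel lines up with the cradle (cols 216–300, against the barrel's 219–302), stripe up. I'm descending.

```bash
python3 -m inch '[[1,[-0.01,-0.005,0.2],[0,0,0]],[1,[-0.01,-0.005,0.5],[0,0,0]],[1,[-0.01,-0.005,0.8],[0,0,0]],[1,[-0.01,-0.005,0.95],[0,0,0]],[1,[-0.01,-0.005,1],[0,0,0]],[1,[-0.01,-0.005,1],[0,0,0]],[1,[-0.01,-0.005,1],[0,0,0]],[1,[-0.01,-0.005,1],[0,0,0]]]'; python3 -c "
from h import *
p,W=cloud('wrist');cv2.imwrite('pics/w9.png',p)
p,W=cloud('scene');cv2.imwrite('pics/s9.png',p);crop('pics/s9.png',170,130,250,200,8,'pics/s9c.png')
rel([.5409,.1315,.0256])"
```

```text
t: 19.55
tcp_pos: [0.5418, 0.1318, 0.044]
tool_rot: [0.091, 0.996, 0.0, 0.001]
force: [0.7, -0.0, -2.1]
finger_gap: 0.456
t 19.65 tcp [0.54151422 0.1318104  0.04383136] yawy 79.55309368462491 F [ 0.0650691   0.22034637 -2.29054609] gap 0.46066866632968795 rel(norm) [ 0.00584883 -0.00424613  0.18230025]
```

View pics/w9.png

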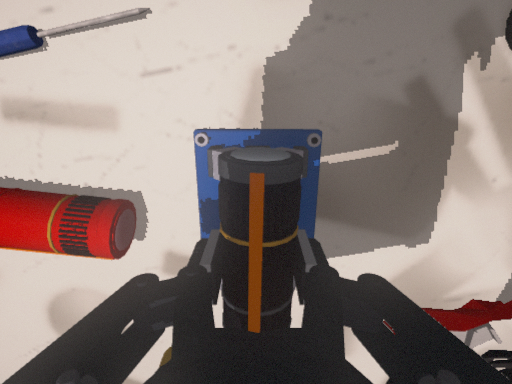

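View pics/s9c.png

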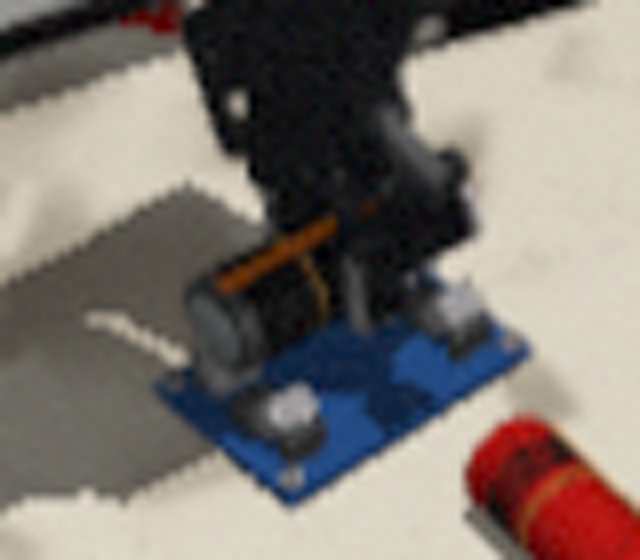

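```bash
python3 -m inch '[[1,[0,0,0.04],[0,0,0]],[1,[0,0,0.08],[0,0,0]],[1,[0,0,0.12],[0,0,0]],[1,[0,0,0.15],[0,0,0]],[1,[0,0,0.15],[0,0,0]],[1,[0,0,0.15],[0,0,0]],[1,[0,0,0.15],[0,0,0]]]';  python3 -m inch '[[1,[0,0,0.01],[0,0,0]],[1,[0,0,0.02],[0,0,0]],[1,[0,0,0.02],[0,0,0]],[1,[0,0,0.02],[0,0,0]]]'; python3 -m inch '[[1,[0,0,0.005],[0,0,0]],[1,[0,0,0.01],[0,0,0]],[1,[0,0,0.01],[0,0,0]]]'
```

```text
t: 20.35
tcp_pos: [0.5409, 0.1318, 0.0278]
tool_rot: [0.091, 0.996, 0.0, 0.0]
force: [0.0, -0.5, -2.0]
finger_gap: 0.457
t: 20.75
tcp_pos: [0.541, 0.1317, 0.026]
tool_rot: [0.091, 0.996, -0.0, 0.0]
force: [-0.3, -0.6, -0.8]
finger_gap: 0.458
t: 21.05
tcp_pos: [0.541, 0.1318, 0.0258]
tool_rot: [0.091, 0.996, -0.0, 0.0]
force: [-1.3, -0.0, 5.8]
finger_gap: 0.455
```

```bash
python3 -m inch '[[1,[0,0,0.005],[0,0,0]],[1,[0,0,0.01],[0,0,0]],[1,[0,0,0.01],[0,0,0]],[1,[0,0,0.01],[0,0,0]],[1,[0,0,0.01],[0,0,0]]]'; python3 -m inch '[[1,[0,0,0.004],[0,0,0]],[1,[0,0,0.004],[0,0,0]],[1,[0,0,0.004],[0,0,0]],[1,[0,0,0.004],[0,0,0]]]'; python3 -c "
from h import *
rel([.5409,.1315,.0256]);print(sense()['ft_torque'])"
```

```text
t: 21.55
tcp_pos: [0.5411, 0.1318, 0.0257]
tool_rot: [0.09, 0.996, -0.0, 0.001]
force: [-2.9, 0.1, 11.8]
finger_gap: 0.453
t: 21.95
tcp_pos: [0.5412, 0.1319, 0.0256]
tool_rot: [0.09, 0.996, -0.0, 0.001]
force: [-2.6, 0.1, 15.2]
finger_gap: 0.459
t 21.95 tcp [0.54116225 0.13185138 0.02563623] yawy 79.63742706155759 F [-2.56433814  0.11009103 15.18738046] gap 0.4591303892510554 rel(norm) [ 0.0019483  -0.00392822  0.00035899]
[-0.02167305  0.55431582  0.25239216]
```

```bash
python3 - <<'E'
from h import *
p,W=cloud("wrist");cv2.imwrite('pics/w10.png',p);q=W[150:240,225:297].reshape(-1,3)
def prof(W,reg):
    u0,v0,u1,v1=reg;q=W[v0:v1,u0:u1].reshape(-1,3);a=np.radians(-10.5)
    d=q-[.5409,.1315,0];x=np.cos(a)*d[:,0]+np.sin(a)*d[:,1];y=-np.sin(a)*d[:,0]+np.cos(a)*d[:,1];z=q[:,2]
    k=(abs(x)<.06)&(abs(y)<.022)&(z>.04)&(z<.075)
    x,y,z=x[k],y[k],z[k]
    f=lambda s:np.hypot(y-s[0]-s[1]*x,z-s[2]-s[3]*x)-.02
    s=least_squares(f,[0,0,.042,0],loss='soft_l1',f_scale=.001);g=abs(s.fun)<.003
    print("y0,yaw,z0,pitch",s.x,"x range",x.min(),x.max(),len(x))
prof(W,(215,140,305,335))
p,W=cloud("scene");cv2.imwrite('pics/s10.png',p);prof(W,(170,130,250,200))
crop('pics/s10.png',170,130,250,200,8,'pics/s10c.png')
p,W=cloud("top");cv2.imwrite('pics/t10.png',p);prof(W,(160,150,240,225));crop('pics/t10.png',160,150,240,225,8,'pics/t10c.png')
rel([.5409,.1315,.0256])
E
```

```text
y0,yaw,z0,pitch [ 0.00059889 -0.01428797  0.04192006 -0.00637563] x range -0.058152975109533704 0.03942983120560231 14520
y0,yaw,z0,pitch [ 0.0022465  -0.00502765  0.04541591  0.04878184] x range -0.05838279019241262 0.055780486572347424 279Traceback (most recent call last):
  File "<stdin>", line 14, in <module>
  File "<stdin>", line 10, in prof
    return umr_minimum(a, axis, None, out, keepdims, initial, where)
ValueError: zero-size array to reduction operation minimum which has no identity
```

View pics/w10.png

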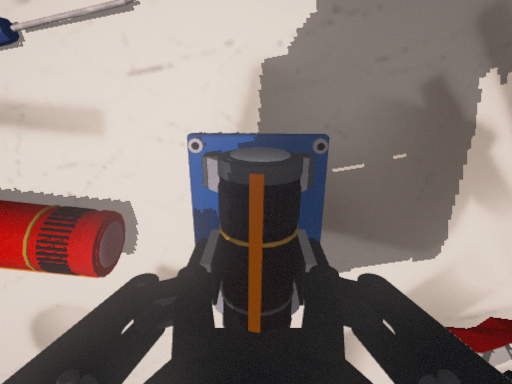

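View pics/s10c.png

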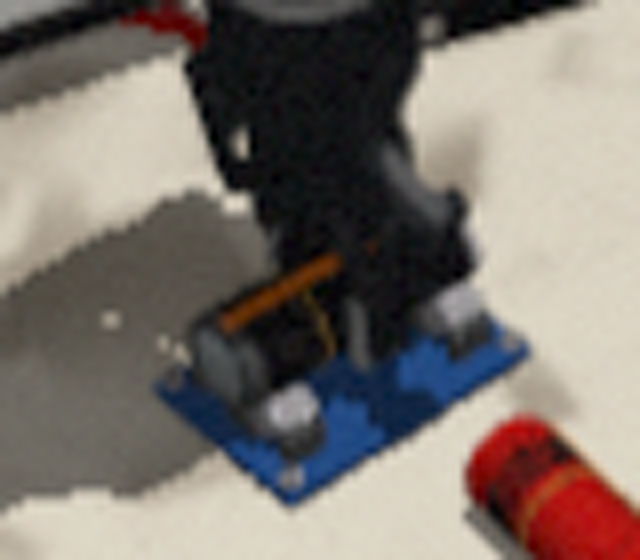

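```bash
python3 -m inch '[[1,[0,0,0],[0,0,0]],[1,[0,0,0],[0,0,0]],[1,[0,0,0],[0,0,0]],[1,[0,0,0],[0,0,0]],[1,[0,0,0],[0,0,0]]]'; python3 -c "
from h import *
p,W=cloud('wrist');b=fitb(W,215,140,305,335,th0=np.radians(169.5),zmin=.045,zmax=.07,cz0=.042);print(b,stripe(p,'wrist',b,240,170,275,310))
rel([.5409,.1315,.0256])"
```

```text
t: 22.6
tcp_pos: [0.5412, 0.1319, 0.0257]
tool_rot: [0.09, 0.996, -0.0, 0.001]
force: [-2.3, 0.0, 14.5]
finger_gap: 0.453
{'c': (np.float64(0.5329759330575531), np.float64(0.13373628181062186), np.float64(0.042049710080591295)), 'yaw': np.float64(168.74861846765765), 'L': np.float64(0.09512083536189661), 'n': 13142} (1352, np.float64(-4.004662109501041), np.float64(4.440636654569893))
t 22.65 tcp [0.54113118 0.13186651 0.02562134] yawy 79.63479292962802 F [-3.4202406   0.16956306 14.73174512] gap 0.45368326338681886 rel(norm) [ 0.00161498 -0.0040212   0.00021067]
```

The force is steady at about 14.6 N, the barrel height is 42.0 mm and the stripe is about 4° from up, so I'm handing in.

```bash
python3 -c "
from station import *
print(sign_off())"
```

```text
the job is handed in; nothing more can be done
None
```

I rolled the barrel stripe-up, lifted it into the V cradle and handed the job in at about 22.7 s, still gripped and pressed down. `sign_off` gives no verdict.

- **Rolling:** Two strokes overshot by about 14°, so I rolled it back. Before the grasp the stripe was about 6° from up.
- **Cradle fit (wrist camera):** The axis height is 42.0 mm, with the barrel 0.6 mm off sideways and about 0.8° off the groove line. Pitch is about 0.4° and the stripe about 4° from up.
- **Press:** The tool force is steady at about 14.6 N, almost all straight down or along the groove. That should put about 10–12 N on each flank, but this is estimated from the tool force, as the flanks can't be read directly.
- **Lengthwise centring:** This was judged from the grasp position, to about 1–2 mm. The gripper hides one end of the barrel, so I couldn't measure it directly.
- **Disagreeing checks:** The scene-camera fit of the seated barrel gave 45 mm height and nearly 3° of pitch. I set it aside because the gripper hid most of the barrel and only 279 points were left. The top camera could not see the barrel in the cradle.
- **Bystanders:** I made no contact with any of them that I know of. I did not measure their positions again at the end.

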